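Clear the tape roll and flip the stamp box open

TASK

A roll of kraft tape lies in the way in front of the shut wooden stamp box. Slide it along the table, without pinching, lifting or tipping it, until there is a hand's breadth (at least 10 cm) of free table between it and the spot below the lid's front lip; then lift the lid by its front lip with the fingertips, gently and without pinching it, and flip it over past upright, so that it stays open by itself against its stop. Leave everything else on the table where it is.

Things in the scene. Friction and masses are not known exactly. Their poses are not given: they have to be found in the camera images.
- stamp_box: low beech box with a flat hinged lid, 118 mm front to rear, 165 mm wide; walls 52 mm high, lid 9 mm thick with its top at 62 mm. Fixed to the table: it neither slides nor tips. Origin: centre of its underside; x from its front to its rear (hinge), y along its front, z up. Its front faces roughly to the robot's right (-y)
- lid_lip (a point): middle of the lower front edge of the lid's lip; moves with the lid. The lip is a small tongue in the middle of the lid's front edge: 30 mm wide, 6 mm thick, jutting 6 mm beyond the lid's edge and 7 mm beyond the box's front wall, its underside 53.5 mm above the table when shut. Axes turn with the lid; when shut they are the box's
- lid_hinge (a point): middle of the lid's hinge line, on the box's rear top edge, 52.5 mm above the table and 124 mm from the lip's front edge; fixed to the box. Axes are the box's: x from front to rear, y along the hinge line, z up
- box_front (a point): fixed point on the table straight below the front edge of the shut lid's lip; does not move with the lid. Axes are the box's
- stamp_box_lid (a joint): lid angle, rad: 0 shut, growing as the lip rises; 1.57 stands straight up; the stop is at 1.83, leaning back past upright. The hinge turns freely: the lid (about 110 g) balances near 1.5, falls shut below that and falls back against its stop above it. About 0.6 N up at the lip lifts it
- kraft_tape: roll of brown kraft paper tape lying flat, 69 mm across, 50 mm high, with an open core hole 54 mm across going through it; 0.16 kg, slides on the table. Origin: centre of its underside, z up. At the start it lies in front of the lid's lip, about 15 mm from it
- handle_stamp: bystander: upright wooden hand stamp, 32 x 39 mm foot, 74 mm tall, loose; origin at the centre of its underside
- ink_pad: bystander: flat closed black ink pad, 54 x 72 x 12 mm, loose; origin at the centre of its underside
- black_dish: bystander: small round black dish, 79 mm across, 28 mm high, loose; origin at the centre of its underside
- block_stamp: bystander: wooden block stamp lying rubber down, 40 x 52 x 20 mm, loose; origin at the centre of its underside
- candle_jar: bystander: dark lidded candle jar, 60 mm across, 66 mm tall, loose; origin at the centre of its underside
- self_inker: bystander: self-inking stamp standing upright, 41 x 64 x 97 mm, loose; origin at the centre of its underside
- card_box: bystander: open card box full of cards, 72 x 125 x 59 mm, loose; origin at the centre of its underside
Not all that is in view belongs to the job. What is shaped like the kraft_tape but orange is not meant.

How it is judged (in metres and radians):
On the way, in this order (a step that is already met when the one before it is completed fails the run):
1. the tape roll has been slid clear of the lip, flat on the table, with the lid still shut (horizontal distance between kraft_tape and box_front above 0.125 m and angle between kraft_tape's own z axis and vertical below 0.15 rad and height (world z) of kraft_tape between -0.01 and 0.01 m and value of joint stamp_box_lid below 0.2 rad), for 0.2 s.
2. the lid has been flipped past upright (value of joint stamp_box_lid above 1.6 rad), for 0.2 s.
At the end, for the whole second after the job is handed in: The lid rests open by itself past upright (over 1.7 rad); the tape roll lies flat and still on the table with its centre over 125 mm from the point below the lip (90 mm of free table between); nothing else has moved more than 25 mm (value of joint stamp_box_lid above 1.7 rad and velocity of joint stamp_box_lid below 0.1 rad/s and horizontal distance between kraft_tape and box_front above 0.125 m and angle between kraft_tape's own z axis and vertical below 0.15 rad and height (world z) of kraft_tape between -0.01 and 0.01 m and linear speed of kraft_tape below 0.02 m/s); the robot touches nothing.
It fails at once if the tape roll is lifted off the table (its underside higher than 15 mm) (height (world z) of kraft_tape above 0.015 m).
It fails at once if the tape roll is tipped by more than 0.35 rad (angle between kraft_tape's own z axis and vertical above 0.35 rad).
It fails at once if the tape roll is squeezed or shoved with more than 20 N (contact force between the fingers and kraft_tape above 20 N).
It fails at once if the box or its lid is pinched or pressed by the fingers with more than 35 N (contact force between the fingers and stamp_box above 35 N).
It fails at once if another thing on the table is moved more than 25 mm (distance of any of handle_stamp, ink_pad, black_dish, block_stamp, candle_jar, self_inker, card_box from where it was at the start of the episode above 0.025 m).
It also fails if it takes over 56 s, if anything falls off the work surface, if the arm or the gripper's body presses on something with over 40 N, if the wrist force passes 120 N, or if a joint passes its speed limit or range.

ROBOT

A 6-joint arm with a two-finger parallel gripper is mounted at the origin on the work surface; the furniture and walls round the work are solid. World frame = base frame: x ahead of the robot, y to its left, z up, the work surface at z = 0. Lengths are in mm, angles in rad, forces in N, time in s.
With the tool pointing down it reaches from about 275 to 1000 mm from the base axis. Payload 8.4 kg.
Tool frame: the origin (TCP) lies midway between the tips of the shut fingers; the grasp point (between the pads) lies 19 mm behind it (r.grip_point_offset is the distance from the TCP to the grasp point, in mm); z points along the fingers, y is the line along which they close (so a half turn about z gives the same grasp; the last joint's range is limited). The gripper opens to 85 mm and grips with 20 to 120 N. Pads are 22 mm wide; open, the fingers measure 114 mm over their backs; the gripper's body (76 mm by 85 mm) begins 54 mm behind the grasp point. The pads swing forward as they close: fully open they stand 13 mm farther back than shut.
Start: joints at [-1.194, 0.353, 1.633, -0, 1.155, -0.002], TCP at [231.127, -580.696, 209.081] pointing down, gripper open.
Joint ranges: [-2.63, 2.63], [-0.92, 2.1], [0.06, 2.66], [-1.3, 4.44], [0, 2.69], [-3.02, 3.02]. Speed limits (rad/s): [2.22, 2.22, 2.79, 3.14, 3.14, 3.14].

INTERFACE

Orientations are given as [roll, pitch, yaw] about the fixed x, y, z axes, in that order (R = Rz(yaw) Ry(pitch) Rx(roll)).
In Python, from rig import r gives the robot as it stands. The module is installed in compiled form; this text tells all that it offers.
- The arm moves only by the shell command python3 -m creep 'ROWS' [FORCE]. ROWS is text: rows parted by semicolons, each of 7 numbers parted by spaces: the turn, a rotation vector about the tool's x, y, z in degrees, then the shift along the tool's x, y, z in m, then the closure in counts, from 0 (fully open) to 255 (shut). A call has 1 to 8 rows; each row is the pose to reach, as a shift and turn from the pose commanded when the call began, along the tool's axes at that moment; what a row does not reach only later rows make up. A row lasts 1/8 s, in which the tool goes at most 62.5 mm and 10.7 degrees, less where a joint would pass 70% of its speed; a pose out of reach is approached as far as the arm can. A call with a gripper value outside its range is refused whole. The fingers move at their own pace and stop on an object; FORCE is the grip in N (left out, the last holds). Time passes only in rows, so rows that repeat a pose let the fingers close. It gives the time, the measured TCP pose, the force, the opening and the grip force at its end, in the units of the state.
- r.sense(): the state, without advancing time (a new reading comes with each control period).
- r.grab_frame(name): name is "scene" or "top" or "wrist"; returns a dict with "img" (420x560x3 uint8, red, green, blue), "range_z" (420x560 float32, mm along the optical axis (not along the pixel's ray), 0 where there is no reading), "K" (3x3 intrinsics, pixels), "D" ([k1, k2, p1, p2, k3] as OpenCV has them; the pictures are not rectified), "world_from_camera" (4x4, takes a point from camera to world coordinates). Camera axes: x right, y up, looking along -z (the intrinsics and any distortion apply to the point x, -y, -z); pixel columns grow to the right and rows downward; lengths in mm; the calibration is good to about 2 mm. A picture is of the moment at which its call begins.
- r.sign_off(): hands the job in; it is judged then, once.
The state is a dict: "clock": time; "qpos": joint angles; "qvel": joint speeds; "joint_efforts": joint torques, N m; "eef_pos": TCP position; "tcp_rot": TCP orientation; "contact_force": force on the tool from outside, world axes, zero at the start; "wrist_torque": the same for the moment, N m; "opening": opening from 0.0 (shut) to 1.0 (fully open); "grasp_force": force on a finger pad.
Only numpy, scipy, OpenCV 4.12 (cv2) and the standard library are available. Lean on these libraries where they do the work, as an engineer would, in place of code of your own. Each camera call takes 0.05 s, during which the arm holds its last target. There are 200 camera calls.

## Working session

There is one attempt and no reset: what is moved stays moved. The work goes in short steps, Python scripts to look and compute and a shell command to move; the robot and the scene stay as the last step left them, time stands still between calls to the robot, and variables do not carry over. Pictures are saved under pics/ and viewed, at most 10 in all, crops included, and the job is handed in when it is done.

```bash
mkdir -p pics
cat > h.py <<'E'
import numpy as np, cv2
from rig import r
def grab(n):
    f=r.grab_frame(n); return f
def pix2world(f,u,v,z=None,d=None):
    p=cv2.undistortPoints(np.array([[[u,v]]],float),f["K"],np.array(f["D"],float))[0,0]
    ray=np.array([p[0],-p[1],-1.0]); T=np.array(f["world_from_camera"])
    if d is None:
        o=T[:3,3]; w=T[:3,:3]@ray; s=(z-o[2])/w[2]; return o+s*w
    return T[:3,:3]@(ray*d)+T[:3,3]
E
python3 - <<'E'
from h import *
import pickle
fs={}
for n in("scene","top"):
    f=grab(n); fs[n]=f; cv2.imwrite(f"pics/{n}0.png",f["img"][:,:,::-1]); print(n,np.round(f["world_from_camera"],2).tolist(),f["D"])
pickle.dump(fs,open("f0.pkl","wb"))
print(r.sense())
E
```

```text
scene [[-0.33, -0.8, 0.51, 1001.6], [0.94, -0.27, 0.18, 211.53], [-0.01, 0.54, 0.84, 886.24], [0.0, 0.0, 0.0, 1.0]] [-0.10329046  0.          0.          0.          0.        ]
top [[-0.02, 0.99, -0.1, 420.51], [-1.0, -0.02, 0.0, 43.28], [0.0, 0.1, 0.99, 955.26], [0.0, 0.0, 0.0, 1.0]] [-0.06082576  0.          0.          0.          0.        ]
{'clock': 0.1, 'qpos': array([-1.19440347e+00,  3.53612018e-01,  1.63406874e+00, -2.11542957e-06,
        1.15517419e+00, -2.40257762e-03]), 'qvel': array([ 0.00056509, -0.00148805, -0.00107104,  0.00139433,  0.00056581,
        0.00010942]), 'joint_efforts': array([ 3.71263659e-04, -6.06354761e+01, -3.42818391e+01,  5.63664912e-05,
        3.80768513e-03, -2.02005154e-06]), 'eef_pos': array([ 230.95692014, -580.27278872,  208.41222925]), 'tcp_rot': array([-3.14033036e+00, -1.09850664e-06,  3.78796289e-01]), 'contact_force': array([-0.11742103, -0.34825153, -0.24521624]), 'wrist_torque': array([-0.03952476,  0.01216843,  0.05278849]), 'grasp_force': 0.0, 'opening': 1.0017798925441939}
```

View pics/top0.png

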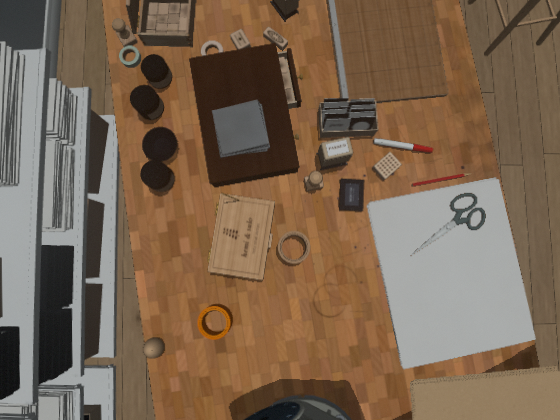

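View pics/scene0.png

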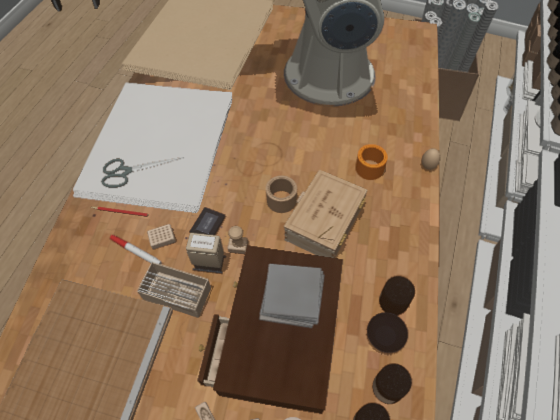

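The top view shows the shut stamp box at about (241,237), with its lip on the right at about (272,241). There are two ring-shaped rolls: a brown-grey one at (293,248) and an orange one at (214,322). The brown one right in front of the lip is the kraft tape, and the orange one is the decoy. The scene view agrees, with brown at (282,193) and orange at (371,161). The handle stamp is at (315,180) and the ink pad at (351,195) in the top view. I'll confirm in one crop and measure.

```bash
cat > m.py <<'E'
from h import *
def world(f):
    H,W=f["range_z"].shape; u,v=np.meshgrid(np.arange(W),np.arange(H))
    p=cv2.undistortPoints(np.stack([u,v],-1).reshape(-1,1,2).astype(float),f["K"],np.array(f["D"],float)).reshape(H,W,2)
    c=np.stack([p[...,0],-p[...,1],-np.ones((H,W))],-1)*f["range_z"][...,None]; T=np.array(f["world_from_camera"])
    return c@T[:3,:3].T+T[:3,3]
def blobs(f,lo,hi,amin=40,box=((150,700),(-450,350))):
    P=world(f); m=((P[...,2]>lo)&(P[...,2]<hi)&(f["range_z"]>0)&(P[...,0]>box[0][0])&(P[...,0]<box[0][1])&(P[...,1]>box[1][0])&(P[...,1]<box[1][1])).astype(np.uint8)
    n,l,s,c=cv2.connectedComponentsWithStats(m)
    for i in range(1,n):
        if s[i,4]>amin:
            q=P[l==i]; rc=cv2.minAreaRect(q[:,:2].astype(np.float32)); cc=cv2.minEnclosingCircle(q[:,:2].astype(np.float32))
            print("px",np.round(c[i]),s[i,4],"z",np.round(np.median(q[:,2]),1),"rect",np.round(rc[0],1),np.round(rc[1],1),round(rc[2],1),"circ",np.round(cc[0],1),round(cc[1],1))
E
python3 - <<'E'
from m import *
import pickle
fs=pickle.load(open("f0.pkl","rb"))
for n in fs:
    print(n)
    for a,b in((8,35),(44,55),(55,68),(68,110)): print(a,b); blobs(fs[n],a,b)
cv2.imwrite("pics/crop0.png",cv2.resize(fs["top"]["img"][150:350,190:390,::-1],(600,600),interpolation=cv2.INTER_CUBIC))
E
```

```text
scene
8 35
px [190.  78.] 484 z 15.6 rect [ 159.6 -345.2] [ 19.1 209.5] 0.0 circ [ 158.2 -345.2] 104.8
px [161. 150.] 12951 z 27.5 rect [ 392.2 -331. ] [371.3 300.9] 9.7 circ [ 393.4 -333.7] 234.9
px [372. 156.] 150 z 22.0 rect [274.1 178. ] [21.1 50.1] 6.5 circ [284.5 179.2] 25.0
px [428. 164.] 111 z 25.8 rect [251.5 312.3] [42.8 21.8] 78.0 circ [242.3 314.2] 21.4
px [368. 172.] 202 z 22.3 rect [314.6 180.3] [30.9 68.5] 1.1 circ [299.2 180. ] 34.2
px [281. 187.] 152 z 22.6 rect [431.3   4.2] [19.4 49.6] 21.7 circ [439.5   7.4] 24.8
px [282. 205.] 194 z 21.4 rect [470.6  19.4] [26.2 65.5] 20.1 circ [458.8  15.1] 32.8
px [207. 222.] 618 z 12.4 rect [ 563.6 -120.9] [56.1 71.8] 87.5 circ [ 565.4 -121.2] 43.7
px [352. 222.] 44 z 20.5 rect [463.5 179.6] [ 0.9 82.6] 80.5 circ [463.5 179.6] 41.3
px [160. 236.] 443 z 19.5 rect [ 629.4 -203. ] [43.8 51.8] 41.3 circ [ 629.1 -203.5] 31.1
px [309. 246.] 299 z 22.4 rect [553.  112.6] [ 34.6 117.2] 6.9 circ [538.6 110.8] 58.7
px [134. 250.] 364 z 13.7 rect [ 677.5 -243.4] [136.7  16.4] 78.9 circ [ 677.4 -243.4] 68.4
px [238. 245.] 228 z 20.7 rect 
[... 2447 characters left out ...]
4. 246.] 362 z 49.3 rect [450.1  13.4] [65.7 67.6] 89.0 circ [449.6  13.2] 34.5
px [214. 322.] 394 z 49.2 rect [293.6 183. ] [67.6 67.8] 43.7 circ [293.9 183.3] 34.7
px [151. 349.] 158 z 50.7 rect [238.2 316.5] [29.7 32.6] 45.0 circ [239.  316.4] 17.0
55 68
px [155. 174.] 624 z 64.6 rect [607.7 305.6] [59.4 58.5] 1.7 circ [607.1 306.9] 30.7
px [241. 236.] 4484 z 61.3 rect [473.6 122.8] [127.2 167.6] 80.6 circ [473.1 123.3] 100.4
68 110
px [248. 152.] 4029 z 71.8 rect [655.7 103.4] [117.4 193.2] 9.4 circ [656.2 103.4] 112.2
px [336. 150.] 631 z 95.2 rect [647.5 -78.2] [39.  61.4] 11.4 circ [647.8 -78.2] 35.4
px [315. 178.] 125 z 71.3 rect [590.9 -33.9] [25.2 26.1] 88.1 circ [592.2 -34.5] 14.3
```

View pics/crop0.png

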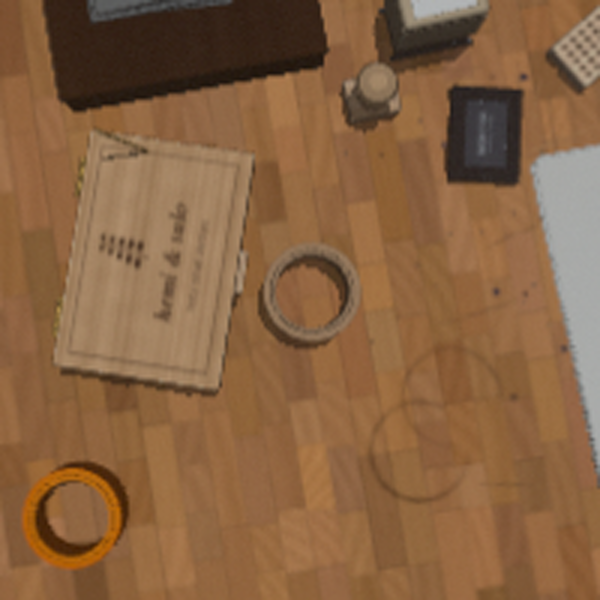

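The crop confirms it: the brown paper roll is at (311,293), just right of the lip tongue at (240,270). The orange roll at (73,517) is the decoy. My estimates are tape at about (449.5, 12.3), lip front edge at about (462.7, 59.3), and the box's front-to-rear axis at about (0.163, 0.987).

My plan is to put the shut fingers loosely into the tape's core and drag it toward −x/−y.

```bash
cat > plan.py <<'E'
import sys
from h import *
from scipy.spatial.transform import Rotation as Ro
def row(t,rot=None):
    s=r.sense(); R0=Ro.from_euler("xyz",s["tcp_rot"]); p=np.array(s["eef_pos"])
    rv=np.zeros(3) if rot is None else (R0.inv()*rot).as_rotvec(degrees=True)
    print("row",np.round(rv,1),np.round(R0.inv().apply(np.array(t)-p)/1000,4))
# tool: x along lip, z tilted by th deg from down toward the box rear
def tool(th,yaw=-9.4): return Ro.from_euler("z",yaw,degrees=True)*Ro.from_euler("x",180+th,degrees=True)
E
python3 - <<'E'
from plan import *
row([449.5,12.3,120],tool(0))
E
```

```text
row [-0.1  0.  31.1] [ 0.4222 -0.4696  0.089 ]
```

```bash
python3 -m creep '0 0 4 0.04 -0.045 0 255; 0 0 8 0.08 -0.09 0.01 255; 0 0 12 0.12 -0.135 0.02 255; 0 0 16 0.16 -0.18 0.03 255; 0 0 20 0.2 -0.222 0.04 255; 0 0 24 0.24 -0.267 0.05 255; 0 0 28 0.28 -0.311 0.05 255; 0 0 31 0.32 -0.356 0.05 255' 20; python3 -c "
from plan import *
row([449.5,12.3,120],tool(0))"
```

```text
clock: 1.1
eef_pos: [397.1, -129.8, 159.0]
tcp_rot: [3.142, -0.0, -0.165]
contact_force: [1.2, -0.0, -0.1]
opening: -0.002
grasp_force: 0.0
row [ 0. -0. -0.] [ 0.0284 -0.1488  0.039 ]
```

```bash
python3 -m creep '0 0 0 0.009 -0.05 0.013 255; 0 0 0 0.019 -0.1 0.026 255; 0 0 0 0.028 -0.149 0.039 255; 0 0 0 0.028 -0.149 0.039 255; 0 0 0 0.028 -0.149 0.039 255'
python3 - <<'E'
from plan import *
from m import *
f=grab("wrist"); cv2.imwrite("pics/w1.png",f["img"][:,:,::-1])
blobs(f,40,54,40,((380,520),(-60,90)))
row([449.5,12.3,120],tool(0))
E
```

```text
clock: 1.72
eef_pos: [448.0, 10.8, 119.9]
tcp_rot: [3.141, 0.001, -0.161]
contact_force: [0.1, 0.2, 0.2]
opening: -0.003
grasp_force: 0.0
px [203. 156.] 165 z 44.2 rect [498.   60.6] [ 2.  44.5] 78.8 circ [498.   60.6] 22.2
px [280. 210.] 3250 z 49.1 rect [449.8  12.5] [69.  67.9] 79.3 circ [449.5  12.6] 34.7
px [210. 263.] 178 z 44.3 rect [414.4  74.5] [ 1.8 62.8] 80.4 circ [414.4  74.7] 31.4
row [0.  0.  0.1] [ 0.0011 -0.0022  0.0001]
```

View pics/w1.png

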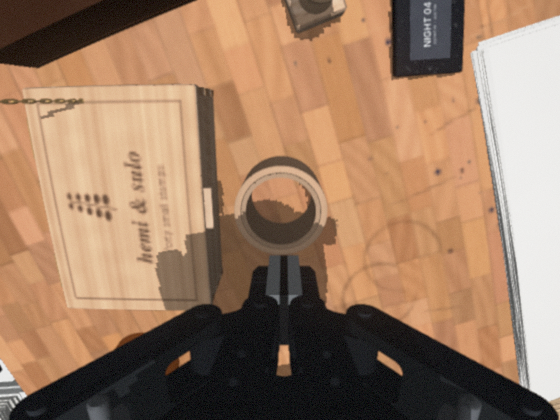

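The wrist view shows the roll ring at (281,210), the lid's lip at (208,205), and the shut fingertips at (285,265). The tape centre of (449.5, 12.6) is confirmed, so I'll lower into the core.

```bash
python3 -m creep '0 0 0 0.001 -0.002 0.02 255; 0 0 0 0.001 -0.002 0.04 255; 0 0 0 0.001 -0.002 0.06 255; 0 0 0 0.001 -0.002 0.075 255; 0 0 0 0.001 -0.002 0.09 255; 0 0 0 0.001 -0.002 0.1 255; 0 0 0 0.001 -0.002 0.108 255; 0 0 0 0.001 -0.002 0.108 255'; python3 -c "
from plan import *
row([345,-70,12],tool(0))"
```

```text
clock: 2.78
eef_pos: [449.5, 12.8, 11.7]
tcp_rot: [3.141, 0.001, -0.162]
contact_force: [0.1, -0.2, -0.7]
opening: -0.001
grasp_force: 0.0
row [0.  0.  0.1] [-0.0898  0.0986 -0.0002]
```

```bash
python3 -m creep '0 0 0 -0.002 0.003 0 255; 0 0 0 -0.005 0.006 0 255; 0 0 0 -0.009 0.01 0 255; 0 0 0 -0.014 0.016 0 255; 0 0 0 -0.02 0.023 0 255; 0 0 0 -0.027 0.03 0 255; 0 0 0 -0.034 0.038 0 255; 0 0 0 -0.041 0.046 0 255'; python3 -m creep '0 0 0 -0.007 0.008 0 255; 0 0 0 -0.014 0.016 0 255; 0 0 0 -0.021 0.024 0 255; 0 0 0 -0.028 0.031 0 255; 0 0 0 -0.035 0.039 0 255; 0 0 0 -0.042 0.046 0 255; 0 0 0 -0.047 0.051 0 255; 0 0 0 -0.049 0.053 0 255'
python3 - <<'E'
from m import *
f=grab("top"); cv2.imwrite("pics/t2.png",f["img"][:,:,::-1])
blobs(f,40,54,40,((280,520),(-150,90)))
E
```

```text
clock: 3.78
eef_pos: [401.3, -26.5, 12.1]
tcp_rot: [-3.142, 0.0, -0.162]
contact_force: [0.5, 0.5, -0.2]
opening: -0.0
grasp_force: 0.5
clock: 4.78
eef_pos: [344.6, -70.7, 12.1]
tcp_rot: [-3.142, 0.0, -0.163]
contact_force: [0.6, 0.8, -0.7]
opening: -0.003
grasp_force: 0.4
px [320. 281.] 64 z 49.8 rect [376.3 -40.4] [ 9.5 34.5] 63.9 circ [375.7 -41.7] 17.4
```

View pics/t2.png

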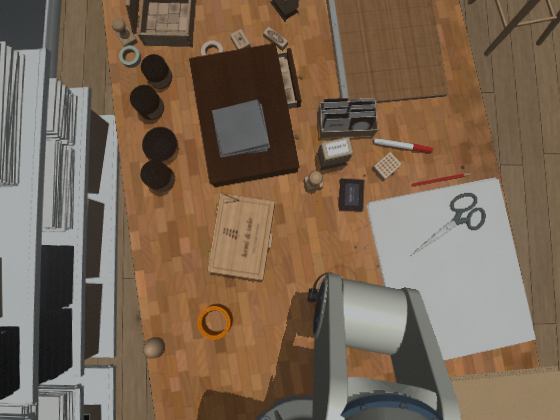

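The picture shows the arm over the roll, now near (320,281), with the box still shut at (241,237). I'll ease back inside the core, rise, and check.

```bash
python3 -m creep '0 0 0 0.003 -0.003 0 255; 0 0 0 0.005 -0.006 0 255; 0 0 0 0.005 -0.006 0 255; 0 0 0 0.005 -0.006 -0.02 255; 0 0 0 0.005 -0.006 -0.045 255; 0 0 0 0.005 -0.006 -0.08 255; 0 0 0 0.005 -0.006 -0.13 255; 0 0 0 0.005 -0.006 -0.17 255';  python3 - <<'E'
from m import *
f=grab("scene"); blobs(f,40,54,40,((280,520),(-150,90))); blobs(f,57,67,400)
f=grab("wrist"); blobs(f,40,54,40,((280,520),(-150,90))); 
E
```

```text
clock: 5.82
eef_pos: [350.9, -65.2, 183.9]
tcp_rot: [3.142, -0.001, -0.162]
contact_force: [1.3, -0.8, 0.8]
opening: 0.002
grasp_force: 0.0
px [262. 150.] 372 z 49.2 rect [358.4 -66.7] [69.8 68.5] 4.3 circ [356.3 -65.3] 37.5
px [326. 209.] 3705 z 62.1 rect [472.6 118.9] [123.3 169.6] 80.7 circ [472.6 120.3] 101.1
px [399. 291.] 613 z 65.4 rect [609.  304.9] [58.4 58.1] 50.5 circ [609.  304.4] 30.3
px [112.  51.] 307 z 45.9 rect [499.8  60. ] [ 2.8 41.1] 81.2 circ [499.8  59.8] 20.5
px [123. 148.] 411 z 46.0 rect [417.2  74.4] [ 7.7 68.7] 75.7 circ [416.3  70.9] 34.3
px [282. 185.] 2032 z 49.2 rect [359.1 -65.8] [68.  68.1] 38.3 circ [358.8 -65.8] 34.4
```

The tape is flat at (358.8, −65.8), about 163 mm from the lip, and the lid is still shut. Next I'll tilt the tool toward the box, up in the air.

Run:
```python
from plan import *
s=r.sense(); print(np.round(s["qpos"],3))
row([453,0,170],tool(55))
```

```text
[-0.188 -0.056  2.183 -0.     1.008  1.545]
row [55.  -0.3  0.3] [ 0.0875 -0.0809  0.0163]
```

```bash
python3 -m creep '8 0 0 0.013 -0.012 0 255; 16 0 0 0.026 -0.024 0.004 255; 24 0 0 0.038 -0.035 0.008 255; 32 0 0 0.05 -0.046 0.01 255; 40 0 0 0.063 -0.058 0.012 255; 48 0 0 0.076 -0.07 0.016 255; 55 0 0 0.0875 -0.081 0.016 255; 55 0 0 0.0875 -0.081 0.016 255'
python3 - <<'E'
from plan import *
from m import *
s=r.sense(); print(np.round(s["qpos"],3)); row([453,0,170],tool(55))
f=grab("wrist"); cv2.imwrite("pics/w3.png",f["img"][:,:,::-1])
P=world(f); print(np.round(np.array(f["world_from_camera"])[:3,3]))
blobs(f,57,67,300,((300,560),(0,250)))
E
```

```text
clock: 6.92
eef_pos: [449.6, 0.5, 163.7]
tcp_rot: [-2.18, 0.005, -0.164]
contact_force: [-0.5, 0.0, 0.1]
opening: -0.007
grasp_force: 0.0
[-0.636  0.456  2.045  0.848  1.334  0.584]
row [-0.1  0.2 -0.2] [ 0.0034 -0.0052 -0.0035]
[ 504. -145.  257.]
px [305. 175.] 12682 z 61.2 rect [473.5 119.6] [124.6 166.6] 80.6 circ [473.  121.5] 100.5
```

View pics/w3.png

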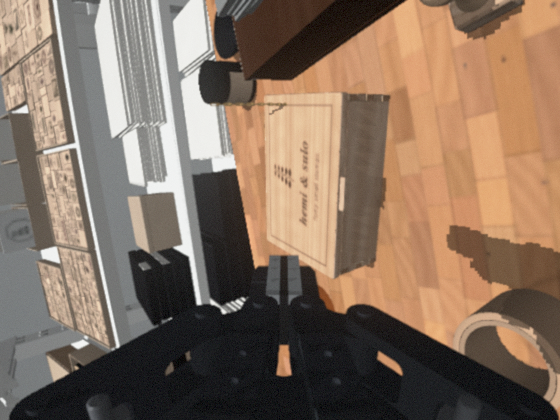

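The wrist view shows the lid's front edge running down from about (342,95) to (332,275), the lip tongue at about (341,193), and the fingertips at (285,265). The tape is at lower right, out of the way. I'll measure the lip from the depth.

Run:
```python
from plan import *
from m import *
import pickle
f=grab("wrist"); fs=dict(wrist=f,top=pickle.load(open("f0.pkl","rb"))["top"],scene=pickle.load(open("f0.pkl","rb"))["scene"])
a=np.array([np.cos(np.radians(80.6)),np.sin(np.radians(80.6))]); b=np.array([a[1],-a[0]])
for n,f in fs.items():
    P=world(f); q=P[(P[...,2]>53)&(P[...,2]<67)&(f["range_z"]>0)]
    d=q[:,:2]-[472.7,121.5]; s=d@a; t=d@b; k=(abs(s)<75)&(abs(t)<90); s,t,z=s[k],t[k],q[k,2]
    print(n,"t range",np.percentile(t[z>58],[.2,99.8]).round(1),"s",np.percentile(s,[.2,99.8]).round(1))
    for lo in range(-80,80,10):
        m=(t>=lo)&(t<lo+10); print(lo,s[m].min().round(1),end="; ")
    print()
```

```text
wrist t range [-81.2  84. ] s [-63.5  58.3]
-80 -58.1; -70 -58.2; -60 -58.1; -50 -57.9; -40 -58.0; -30 -58.3; -20 -63.6; -10 -64.1; 0 -64.7; 10 -64.1; 20 -58.6; 30 -58.5; 40 -58.9; 50 -59.0; 60 -58.8; 70 -58.7; 
top t range [-82.6  83.4] s [-61.1  64.5]
-80 -56.4; -70 -56.6; -60 -56.1; -50 -56.5; -40 -56.6; -30 -56.5; -20 -61.6; -10 -62.2; 0 -61.8; 10 -62.2; 20 -56.6; 30 -56.8; 40 -56.8; 50 -56.3; 60 -56.7; 70 -56.8; 
scene t range [-82.8  84.1] s [-62.8  61.2]
-80 -57.9; -70 -58.8; -60 -58.3; -50 -57.9; -40 -58.2; -30 -57.8; -20 -63.9; -10 -64.6; 0 -64.6; 10 -63.0; 20 -59.1; 30 -58.8; 40 -58.8; 50 -58.8; 60 -57.9; 70 -58.4;
```

Run:
```python
from plan import *
a=np.array([.1633,.9866]); L=np.array([463.3,58.7])
for s,z in((-50,80),(-30,34),(-12,34),(-4.8,34)): row([*(L+s*a),z],tool(55))
```

```text
row [ 0.1  0.2 -0. ] [0.0042 0.0643 0.0569]
row [ 0.1  0.2 -0. ] [0.0044 0.0904 0.0997]
row [ 0.1  0.2 -0. ] [0.0044 0.0801 0.1144]
row [ 0.1  0.2 -0. ] [0.0044 0.0759 0.1203]
```

```bash
python3 -m creep '0 0 0 0.002 0.03 0.028 255; 0 0 0 0.0042 0.0643 0.057 255; 0 0 0 0.0044 0.0773 0.078 255; 0 0 0 0.0044 0.0904 0.0997 255; 0 0 0 0.0044 0.0904 0.0997 255; 0 0 0 0.0044 0.085 0.107 255; 0 0 0 0.0044 0.0801 0.1144 255; 0 0 0 0.0044 0.0801 0.1144 255'
python3 - <<'E'
from plan import *
a=np.array([.1633,.9866]); L=np.array([463.3,58.7])
s=r.sense(); d=s["eef_pos"][:2]-L; print(d@a, d@[a[1],-a[0]],s["eef_pos"][2],s["contact_force"])
f=grab("scene"); c=f["img"][150:260,240:390]; cv2.imwrite("pics/s4.png",cv2.resize(c[:,:,::-1],(750,550),interpolation=cv2.INTER_CUBIC))
E
```

```text
clock: 8.02
eef_pos: [462.5, 47.4, 35.6]
tcp_rot: [-2.182, -0.001, -0.161]
contact_force: [-0.4, 0.8, 0.0]
opening: 0.0
grasp_force: 0.0
-11.267586592081837 1.017820853063891 35.55514956399544 [-0.42976687  0.78026152  0.00919503]
```

View pics/s4.png

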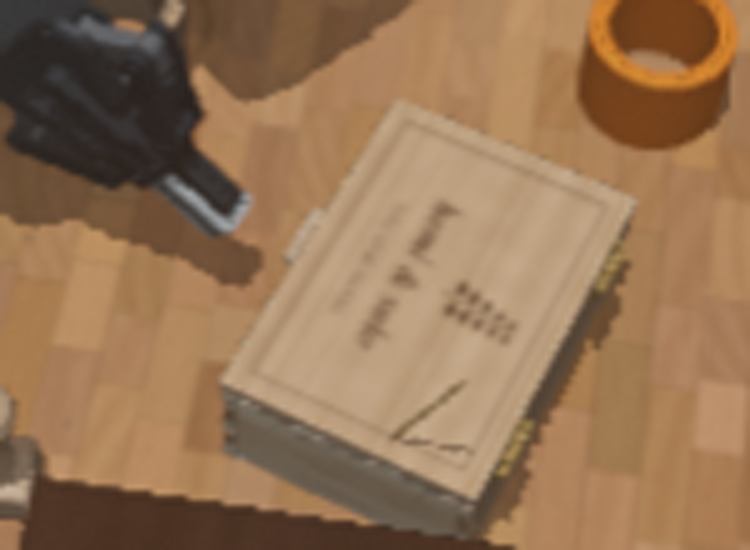

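The crop shows the fingertips ending at about (245,210) and the lip tongue at about (305,235), with the two roughly in line. I'll check by projecting the TCP and the lip into this view.

Run:
```python
from plan import *
f=grab("scene"); T=np.linalg.inv(np.array(f["world_from_camera"])); 
def proj(p):
    c=T[:3,:3]@p+T[:3,3]; u=cv2.projectPoints(np.array([[c[0],-c[1],-c[2]]]),np.zeros(3),np.zeros(3),f["K"],np.array(f["D"],float))[0][0,0]
    return np.round((u-[240,150])*5)
a=np.array([.1633,.9866]); L=np.array([463.3,58.7]); b=np.array([a[1],-a[0]])
s=r.sense(); p=s["eef_pos"]; R=Ro.from_euler("xyz",s["tcp_rot"]).as_matrix()
print("TCP",proj(p))
for x in(-11,11):
    for y in(-14.5,14.5): print(x,y,proj(p+R@[x,y,0]))
print("lip top corners",proj(np.array([*(L+15*b),60.])),proj(np.array([*(L-15*b),60.])))
from m import world
P=world(f); q=(P-p)@R; m=(abs(q[...,0])<16)&(abs(q[...,1])<25)&(q[...,2]>-40)&(q[...,2]<6)&(f["range_z"]>0)
print(m.sum(),np.percentile(q[m],[1,50,99],axis=0).round(1))
for lo in range(-40,6,5):
    k=q[m&(q[...,2]>=lo)&(q[...,2]<lo+5)]
    if len(k): print(lo,len(k),k.min(0).round(1),k.max(0).round(1))
```

```text
TCP [273. 254.]
-11 -14.5 [302. 228.]
-11 14.5 [267. 243.]
11 -14.5 [278. 265.]
11 14.5 [244. 279.]
lip top corners [283. 256.] [315. 205.]
81 [[-11.4 -24.2 -39.8]
 [  5.8  -6.6 -32.7]
 [ 11.8   9.2  -1.3]]
-40 29 [ -5.7 -15.6 -39.9] [ 11.7  14.8 -35.1]
-35 25 [-12.1 -13.5 -34.5] [ 11.8   5.6 -30.3]
-30 20 [-11.3  -9.9 -29.5] [ 11.1   7.8 -25.4]
-25 4 [ -5.5  -6.1 -24.7] [  8.2   7.1 -24. ]
-5 3 [  0.2 -24.7  -1.9] [ 11.8 -22.4  -0.9]
```

Run:
```python
from plan import *
from m import world
s=r.sense(); p=s["eef_pos"]; R=Ro.from_euler("xyz",s["tcp_rot"]).as_matrix(); print(p,s["tcp_rot"],s["opening"])
for n,bx in(("scene",(240,150,150,110)),("wrist",None),("top",None)):
    f=grab(n); T=np.linalg.inv(np.array(f["world_from_camera"]))
    def proj(p):
        c=T[:3,:3]@p+T[:3,3]; return np.round(cv2.projectPoints(np.array([[c[0],-c[1],-c[2]]]),np.zeros(3),np.zeros(3),f["K"],np.array(f["D"],float))[0][0,0],1)
    print(n,[proj(p+R@[0,0,z]) for z in(0,-12,-24,-40)])
    P=world(f); q=(P-p)@R
    m=(abs(q[...,0])<16)&(abs(q[...,1])<20)&(q[...,2]>-60)&(q[...,2]<10)&(f["range_z"]>0)
    for lo in range(-60,10,5):
        k=m&(q[...,2]>=lo)&(q[...,2]<lo+5)
        if k.sum(): print(lo,k.sum(),q[k].min(0).round(1),q[k].max(0).round(1),np.argwhere(k).mean(0).round())
    im=f["img"].copy()
    if n=="scene":
        for z in(0,-24): cv2.circle(im,tuple(int(v) for v in proj(p+R@[0,0,z])),1,(255,0,0) if z==0 else (0,255,0),-1)
        cv2.imwrite("pics/s5.png",cv2.resize(im[150:260,240:390,::-1],(750,550),interpolation=cv2.INTER_NEAREST))
```

```text
[462.51887868  46.91055592  35.18967046] [-2.18208790e+00 -7.12718325e-04 -1.61826523e-01] 0.001710986942024036
scene [array([294.5, 200.7]), array([290.6, 197.2]), array([286.6, 193.7]), array([281.3, 189. ])]
-60 23 [ -9.  -13.7 -59.9] [ 11.6   5.9 -55. ] [184. 276.]
-55 31 [ -7.5 -15.4 -54.8] [ 12.8   4.7 -50.1] [186. 278.]
-50 25 [ -6.7 -15.4 -49.7] [ 10.7   7.2 -45.1] [187. 280.]
-45 30 [ -6.9 -14.4 -44.9] [ 12.7   7.7 -40. ] [189. 281.]
-40 24 [ -7.4 -13.9 -39.7] [ 11.   13.8 -35.1] [190. 283.]
-35 26 [ -5.8 -15.3 -35. ] [ 12.2   3.  -30.2] [192. 284.]
-30 20 [-10.   -8.3 -29.6] [ 11.2   5.6 -25.2] [193. 286.]
-25 2 [  0.3  -6.6 -24.8] [  3.4  -5.8 -24.3] [194. 288.]
wrist [array([282.3, 253.9]), array([282.2, 264. ]), array([282.1, 275.6]), array([282. , 293.8])]
-60 627 [-11.   -5.8 -60. ] [ 12.7  13.9 -55. ] [306. 284.]
-55 394 [  6.8 -12.9 -55. ] [ 12.7  14.2 -50. ] [288. 283.]
-50 437 [  6.8 -13.1 -50. ] [ 12.5  14.4 -45. ] [283. 284.]
-45 386 [  6.8 -13.1 -45. ] [ 12.7  14.3 -40. ] [276. 283.]
-40 348 [  7. -13. -40.] [ 12.4  14.3 -35. ] [271. 284.]
-35 303 [  7.1 -12.7 -35. ] [ 12.5  14.  -30. ] [265. 283.]
-30 153 [  7.2 -11.2 -30. ] [ 12.4  12.5 -25.8] [259. 283.]
5 36 [-16.  -20.    8.6] [ 15.6 -18.   10. ] [247. 248.]
top [array([277.6, 240.6]), array([282.1, 241.1]), array([286.8, 241.6]), array([293. , 242.4])]
-60 8 [ -5.4 -16.1 -58.9] [  7.  -12.2 -55.2] [242. 296.]
-55 20 [ -9.4 -15.6 -54.9] [ 11.6  -5.8 -50.1] [241. 295.]
-50 20 [ -9.8 -16.9 -50. ] [ 11.2  -4.1 -45.1] [242. 293.]
-45 24 [-10.1 -15.2 -44.9] [ 11.   -5.1 -40. ] [241. 291.]
-40 18 [-10.3 -14.6 -39.7] [ 10.3  -4.7 -35.2] [242. 289.]
-35 19 [-10.2 -16.1 -35. ] [ 10.1   3.9 -30.5] [241. 288.]
-30 12 [ -9.9 -12.2 -29.9] [ 11.4  -3.3 -25.8] [242. 286.]
-25 11 [ -8.   -8.4 -24.8] [  9.2  -3.2 -20.1] [242. 285.]
```

View pics/s5.png

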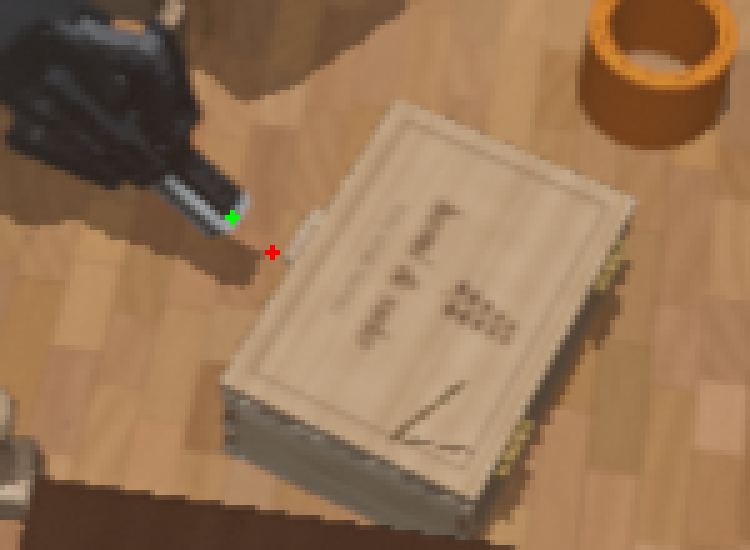

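All three cameras agree that the real fingertips end about 25 mm short of the reported TCP along the tool. Red is the TCP at (272,252) and green is 24 mm behind it at (232,217), which is where the tip actually is. I'll use the seen tip, TCP − 25·z. I'll also back off and roll 90° so the linkage lies sideways and the flat finger edge faces up.

```bash
python3 -m creep '0 0 0 0 -0.03 -0.03 255; 0 0 -10 0 -0.045 -0.05 255; 0 0 -20 0 -0.045 -0.05 255; 0 0 -30 0 -0.045 -0.05 255; 0 0 -40 0 -0.045 -0.05 255; 0 0 -50 0 -0.045 -0.05 255; 0 0 -60 0 -0.045 -0.05 255; 0 0 -70 0 -0.045 -0.05 255'; python3 -m creep '0 0 -10 0 0 0 255; 0 0 -20 0 0 0 255; 0 0 -20 0 0 0 255;  0 0 -20 0 0 0 255'
cat >> plan.py <<'E'
a=np.array([.1633,.9866]); b=np.array([a[1],-a[0]]); L=np.array([463.3,58.7]); TIP=25.
def rot(th): return tool(th)*Ro.from_euler("z",-90,degrees=True)
def tiprow(s,z,th=55,t=0,rel=TIP):   # place real tip centre at s from the lip edge (rear +), t along the lip, height z
    R=rot(th); row(np.array([*(L+s*a+t*b),z])+R.apply([0,0,rel]),R)
def where():
    st=r.sense(); R=Ro.from_euler("xyz",st["tcp_rot"]); p=st["eef_pos"]-R.apply([0,0,TIP]); d=p[:2]-L
    print("tip s %.1f t %.1f z %.1f"%(d@a,d@b,p[2]),"F",np.round([st["contact_force"][:2]@a,st["contact_force"][:2]@b,st["contact_force"][2]],2),"t",st["clock"])
E
python3 - <<'E'
from plan import *
print(np.round(r.sense()["qpos"],3)); where(); tiprow(-40,60); tiprow(-30,36); tiprow(-16,36)
from m import world
f=grab("wrist"); P=world(f); s=r.sense(); p=s["eef_pos"]; q=(P-p)@Ro.from_euler("xyz",s["tcp_rot"]).as_matrix()
m=(abs(q[...,0])<16)&(abs(q[...,1])<20)&(q[...,2]>-35)&(q[...,2]<0)&(f["range_z"]>0); print(q[m].min(0),q[m].max(0))
E
```

```text
clock: 9.28
eef_pos: [459.9, 31.8, 100.3]
tcp_rot: [-2.693, -0.881, 0.851]
contact_force: [-0.1, -0.3, -0.3]
opening: 0.001
grasp_force: 0.0
clock: 9.78
eef_pos: [460.0, 31.9, 100.4]
tcp_rot: [-3.136, -0.96, 1.402]
contact_force: [-0.2, -0.5, 0.8]
opening: 0.001
grasp_force: 0.0
[-0.572  0.569  2.079  0.931  1.212 -1.084]
tip s -47.5 t 1.1 z 114.7 F [-0.5  -0.13  0.75] t 9.775
row [-0.1 -0.  -0.2] [-0.0405 -0.0009  0.0375]
row [-0.1 -0.  -0.2] [-0.0544 -0.0008  0.0595]
row [-0.1 -0.  -0.2] [-0.0464 -0.0008  0.0709]
[  5.98239452 -12.74606159 -34.98810033] [ 11.47913597  13.97716926 -25.75772476]
```

```bash
python3 -m creep '0 0 0 -0.02 -0.001 0.018 255; 0 0 0 -0.0405 -0.001 0.0375 255; 0 0 0 -0.05 -0.001 0.05 255; 0 0 0 -0.0544 -0.001 0.0595 255; 0 0 0 -0.05 -0.001 0.065 255; 0 0 0 -0.0464 -0.001 0.071 255; 0 0 0 -0.0464 -0.001 0.071 255'
python3 - <<'E'
from plan import *
where(); tiprow(-5,37); tiprow(-2,37)
from m import world
f=grab("scene"); cv2.imwrite("pics/s6.png",cv2.resize(f["img"][150:260,240:390,::-1],(750,550),interpolation=cv2.INTER_CUBIC))
E
```

```text
clock: 10.7
eef_pos: [464.1, 63.7, 22.2]
tcp_rot: [3.141, -0.96, 1.41]
contact_force: [0.2, 0.4, -0.5]
opening: -0.001
grasp_force: 0.0
tip s -15.4 t 0.1 z 36.5 F [ 0.42  0.1  -0.47] t 10.7
row [-0.1  0.   0.1] [0.0063 0.     0.0082]
row [-0.1  0.   0.1] [0.008  0.     0.0107]
```

View pics/s6.png

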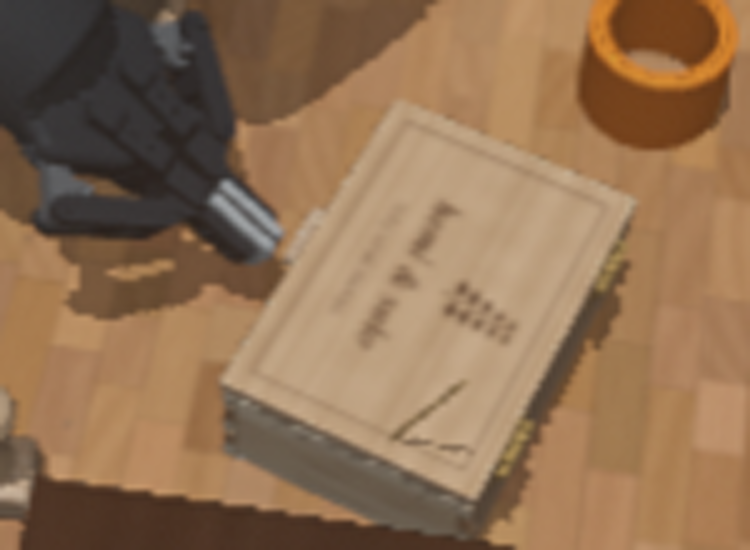

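The crop shows the real fingertips at about (270,250), just short of the lip tongue at (300,238) and in line with it. The geometry holds. I'll creep under the lip while watching force.

```bash
python3 -m creep '0 0 0 0.002 0 0.003 255; 0 0 0 0.004 0 0.006 255; 0 0 0 0.0063 0 0.008 255; 0 0 0 0.0072 0 0.0095 255; 0 0 0 0.008 0 0.0107 255; 0 0 0 0.008 0 0.0107 255'; python3 -c "
from plan import *
where(); tiprow(0,37); tiprow(-2,44); tiprow(-2,50); tiprow(-1.5,60)"
```

```text
clock: 11.5
eef_pos: [466.2, 76.5, 22.1]
tcp_rot: [-3.141, -0.96, 1.409]
contact_force: [-0.7, 0.1, 0.0]
opening: 0.0
grasp_force: 0.0
tip s -2.4 t -0.0 z 36.4 F [-0.03 -0.71  0.05] t 11.5
row [-0.1 -0.   0.1] [0.0019 0.0001 0.0016]
row [-0.1 -0.   0.1] [ 0.0065  0.0001 -0.004 ]
row [-0.1 -0.   0.1] [ 0.0114  0.0001 -0.0075]
row [-0.1 -0.   0.1] [ 0.0199  0.0001 -0.0128]
```

```bash
python3 -m creep '0 0 0 0.0012 0 0.001 255; 0 0 0 0.004 0 -0.001 255; 0 0 0 0.007 0 -0.0032 255; 0 0 0 0.0103 0 -0.0055 255; 0 0 0 0.0136 0 -0.0078 255; 0 0 0 0.0136 0 -0.0078 255'
python3 - <<'E'
from plan import *
from m import *
where()
f=grab("top"); P=world(f); d=P[...,:2]-L; s=d@a; t=d@b
for n in ("top","scene"):
    f=grab(n); P=world(f); d=P[...,:2]-L; s=d@a; t=d@b
    for lo in(5,25,45,65,85,105):
        k=(s>lo)&(s<lo+10)&(abs(t)>25)&(abs(t)<70)&(P[...,2]>30)&(f["range_z"]>0); print(n,lo,np.median(P[k][:,2]).round(1),end="; ")
    print()
E
```

```text
clock: 12.25
eef_pos: [466.5, 77.8, 38.0]
tcp_rot: [3.141, -0.96, 1.409]
contact_force: [-0.6, -0.2, -0.2]
opening: 0.001
grasp_force: 0.3
tip s -1.2 t 0.1 z 52.4 F [-0.26 -0.58 -0.25] t 12.25
top 5 70.6; top 25 69.2; top 45 67.5; top 65 66.1; top 85 64.4; top 105 62.4; 
scene 5 71.3; scene 25 70.2; scene 45 68.2; scene 65 66.6; scene 85 64.8; scene 105 63.0;
```

The lid is rising, at about 0.08 rad with negligible force. Next I'll follow the lip's arc about the hinge.

Run:
```python
import numpy as np
c=lambda p:np.array([124-117*np.cos(p),52.5+117*np.sin(p)])
p=np.linspace(.085,1.66,25)
for k in range(3):
    for i in range(1,9):
        d=(c(p[8*k+i])-c(p[8*k]))/1000; print("0 0 0 %.4f 0 %.4f 255"%(.574*d[0]+.819*d[1],.819*d[0]-.574*d[1]),end="; ")
    print(p[8*k+8].round(2))
```

```text
0 0 0 0.0068 0 -0.0036 255; 0 0 0 0.0137 0 -0.0068 255; 0 0 0 0.0209 0 -0.0095 255; 0 0 0 0.0283 0 -0.0118 255; 0 0 0 0.0357 0 -0.0135 255; 0 0 0 0.0433 0 -0.0148 255; 0 0 0 0.0510 0 -0.0156 255; 0 0 0 0.0586 0 -0.0158 255; 0.61
0 0 0 0.0077 0 0.0002 255; 0 0 0 0.0153 0 0.0010 255; 0 0 0 0.0229 0 0.0022 255; 0 0 0 0.0304 0 0.0040 255; 0 0 0 0.0377 0 0.0062 255; 0 0 0 0.0449 0 0.0089 255; 0 0 0 0.0519 0 0.0121 255; 0 0 0 0.0587 0 0.0157 255; 1.14
0 0 0 0.0065 0 0.0041 255; 0 0 0 0.0128 0 0.0085 255; 0 0 0 0.0187 0 0.0134 255; 0 0 0 0.0243 0 0.0187 255; 0 0 0 0.0295 0 0.0243 255; 0 0 0 0.0344 0 0.0302 255; 0 0 0 0.0389 0 0.0365 255; 0 0 0 0.0429 0 0.0430 255; 1.66
```

```bash
python3 -m creep '0 0 0 0.007 0 -0.0035 255; 0 0 0 0.014 0 -0.007 255; 0 0 0 0.021 0 -0.0095 255; 0 0 0 0.028 0 -0.012 255; 0 0 0 0.0355 0 -0.0135 255; 0 0 0 0.0435 0 -0.015 255; 0 0 0 0.051 0 -0.0155 255; 0 0 0 0.0585 0 -0.016 255'
python3 - <<'E'
from plan import *
from m import *
where()
for n in ("top","scene"):
    f=grab(n); P=world(f); d=P[...,:2]-L; s=d@a; t=d@b
    k=(s>15)&(s<115)&(abs(t)>25)&(abs(t)<70)&(P[...,2]>56)&(f["range_z"]>0); print(n,k.sum(),"angle",-np.arctan(np.polyfit(s[k],P[k][:,2],1)[0]).round(3))
E
```

```text
clock: 13.4
eef_pos: [469.8, 98.3, 95.2]
tcp_rot: [3.142, -0.96, 1.409]
contact_force: [-0.2, -0.3, -0.0]
opening: -0.005
grasp_force: 0.3
tip s 19.7 t -0.0 z 109.6 F [-0.34 -0.13 -0.05] t 13.4
top 1836 angle 0.57
scene 1783 angle 0.588
```

The lid is following at about 0.6 rad, so I'll continue.

```bash
python3 -m creep '0 0 0 0.0075 0 0 255; 0 0 0 0.0155 0 0.001 255; 0 0 0 0.023 0 0.002 255; 0 0 0 0.0305 0 0.004 255; 0 0 0 0.0375 0 0.006 255; 0 0 0 0.045 0 0.009 255; 0 0 0 0.052 0 0.012 255; 0 0 0 0.0585 0 0.0155 255'; python3 -c "
from plan import *
where()"; python3 -m creep '0 0 0 0.0065 0 0.004 255; 0 0 0 0.013 0 0.0085 255; 0 0 0 0.0185 0 0.0135 255; 0 0 0 0.0245 0 0.0185 255; 0 0 0 0.0295 0 0.0245 255; 0 0 0 0.0345 0 0.03 255; 0 0 0 0.039 0 0.0365 255; 0 0 0 0.043 0 0.043 255'
python3 - <<'E'
from plan import *
where()
f=grab("scene"); cv2.imwrite("pics/s7.png",f["img"][:,:,::-1])
E
```

```text
clock: 14.5
eef_pos: [477.2, 144.2, 134.1]
tcp_rot: [-3.141, -0.96, 1.408]
contact_force: [0.7, -0.6, 0.0]
opening: -0.005
grasp_force: 0.2
tip s 66.1 t -0.2 z 148.4 F [-0.46  0.74  0.03] t 14.5
clock: 15.5
eef_pos: [487.0, 203.3, 144.4]
tcp_rot: [3.141, -0.96, 1.409]
contact_force: [-0.5, -0.4, 0.6]
opening: -0.0
grasp_force: 0.0
tip s 126.0 t -0.2 z 158.7 F [-0.45 -0.45  0.59] t 15.5
```

View pics/s7.png

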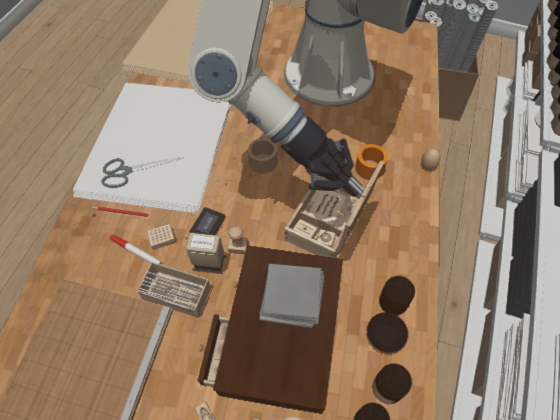

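The scene view shows the lid at (368,190) standing open past upright, with the fingers at (355,185) just in front. The tape at (263,155) is clear of the box. I'll withdraw backward and up.

```bash
python3 -m creep '0 0 0 -0.003 0 -0.01 255; 0 0 0 -0.01 0 -0.025 255; 0 0 0 -0.015 0 -0.045 255; 0 0 0 -0.02 0 -0.065 255; 0 0 0 -0.025 0 -0.085 255; 0 0 0 -0.03 0 -0.105 255; 0 0 0 -0.03 0 -0.125 255; 0 0 0 -0.03 0 -0.125 255'
python3 - <<'E'
from plan import *
from m import *
where()
for n in("scene","top"):
    f=grab(n); P=world(f); d=P[...,:2]-L; s=d@a; t=d@b
    k=(s>100)&(s<175)&(abs(t)<75)&(P[...,2]>80)&(P[...,2]<185)&(f["range_z"]>0)
    if k.sum()>50: print(n,k.sum(),"lid angle",(np.pi/2+np.arctan(np.polyfit(P[k][:,2],s[k],1)[0])).round(3),np.percentile(s[k],[2,98]).round(),np.percentile(P[k][:,2],[2,98]).round())
    blobs(f,40,54,40,((300,430),(-120,0)));
f=grab("scene")
for lo,hi in((8,35),(55,67),(68,110)): blobs(f,lo,hi,100,((540,700),(-240,330)))
E
```

```text
clock: 16.55
eef_pos: [468.3, 83.0, 192.3]
tcp_rot: [3.138, -0.959, 1.409]
contact_force: [-1.3, 0.2, -0.6]
opening: -0.001
grasp_force: 0.0
tip s 4.4 t 0.9 z 206.6 F [ 0.   -1.28 -0.56] t 16.55
scene 714 lid angle 1.894 [130. 160.] [ 84. 172.]
px [262. 157.] 199 z 49.2 rect [373.6 -64.3] [40.8 69.1] 10.2 circ [360.4 -66.7] 34.8
top 1915 lid angle 1.865 [133. 163.] [ 83. 170.]
px [332. 289.] 401 z 49.2 rect [358.6 -65.5] [67.6 66.7] 88.3 circ [358.4 -65.2] 34.9
px [176. 205.] 337 z 20.1 rect [ 550.9 -199. ] [21.4 82. ] 0.1 circ [ 551.4 -199. ] 42.2
px [206. 224.] 523 z 12.3 rect [ 569.4 -121.5] [55.  59.6] 87.1 circ [ 569.5 -121.6] 39.7
px [160. 236.] 446 z 19.8 rect [ 629.3 -203.1] [42.7 51.2] 40.5 circ [ 630.1 -202.9] 31.3
px [308. 246.] 289 z 23.0 rect [553.5 108.7] [113.2  15.6] 87.5 circ [548.3 108.9] 56.7
px [238. 245.] 228 z 21.1 rect [593.3 -36.8] [33.6 39.6] 13.9 circ [593.9 -36.6] 23.5
px [146. 256.] 176 z 13.9 rect [ 683.1 -208. ] [65.8 15.6] 80.5 circ [ 679.  -207.3] 32.9
px [209. 266.] 150 z 19.1 rect [661.6 -72. ] [30.8 69. ] 39.2 circ [651.9 -79.9] 34.5
px [386. 321.] 707 z 18.6 rect [653.1 298. ] [63.8 93.6] 89.9 circ [654.5 298. ] 53.7
px [207. 257.] 102 z 60.6 rect [660.5 -68.7] [33.5 71.8] 44.7 circ [649.1 -80. ] 35.9
px [399. 291.] 599 z 65.3 rect [609.2 302.6] [54.7 59.5] 89.8 circ [608.8 303.8] 30.4
px [235. 231.] 132 z 71.9 rect [594.  -36.1] [26.4 26.5] 22.6 circ [594.2 -36.2] 14.6
px [203. 245.] 758 z 95.4 rect [650.  -80.1] [39.8 62.8] 13.3 circ [649.9 -79.8] 35.9
px [293. 273.] 3422 z 72.1 rect [656.  100.4] [116.9 192.2] 8.8 circ [657.4 100.9] 111.1
```

The lid is resting at its stop (about 1.83), the tape is still, the bystanders haven't moved, and the arm is clear. I'm handing in.

```bash
python3 -c "
from rig import r
print(r.sign_off())"
```

```text
the job is handed in; nothing more can be done
None
```

I handed the job in at about 17 s on the robot's clock: the tape roll was slid flat to about 163 mm (centre) from the point below the lip, the lid rests open against its stop, nothing else I measured had moved, and no verdict came back.

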